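Set out the specimen inspection station

ROBOT

A 6-joint arm with a two-finger parallel gripper is mounted at the origin on a cart in front of the work surface, level with it; the furniture and walls round the work are solid. World frame = base frame: x ahead of the robot, y to its left, z up, the work surface at z = 0. Lengths are in m, angles in rad, forces in N, time in s.
With the tool pointing down it reaches from about 0.425 to 0.95 m from the base axis. Payload 3.5 kg.
Tool frame: the origin (TCP) lies on the centre line of the jaws, within the pads' length; the fingertips stand 14 mm ahead of it and the grasp point (between the pads) lies 5 mm behind it (ctrl.finger_overhang is the distance from the TCP to the fingertips, in m); z points along the fingers, y is the line along which they close (so a half turn about z gives the same grasp; the last joint's range is limited). The gripper opens to 85 mm and grips with 20 to 120 N. Pads are 22 mm wide; open, the fingers measure 114 mm over their backs; the gripper's body (76 mm by 85 mm) begins 54 mm behind the grasp point. The pads swing forward as they close: fully open they stand 13 mm farther back than shut.
Start: joints at [-1.383, 0.286, 1.577, -0, 1.279, -0.15], TCP at [0.224, -0.637, 0.245] pointing down, gripper open.
Joint ranges: [-2.77, 2.77], [-0.9, 2.22], [0.21, 2.48], [-1.53, 4.67], [0.24, 2.81], [-2.84, 2.84]. Speed limits (rad/s): [2.79, 2.79, 3.14, 3.14, 3.14, 3.14].

INTERFACE

Orientations are given as a unit quaternion [x, y, z, w].
In Python, from plant import ctrl gives the robot as it stands.
- The arm moves only by the tool send_rows, never from a script. Its argument "moves" is text: rows parted by semicolons, each of 7 numbers parted by spaces: the turn, a rotation vector about the tool's x, y, z in units of 360 degrees (1.0 is 360 degrees), then the shift along the tool's x, y, z in units of 20 cm (1.0 is 20 cm), then the gripper's target within -1 to 1 (fully open at 1, half-way at 0, shut at -1). A call has 1 to 12 rows; each row is the pose to reach, as a shift and turn from the pose commanded when the call began, along the tool's axes at that moment, turning the shorter way round; what a row does not reach only later rows make up. A row lasts 1/8 s, in which the tool goes at most 62.5 mm and 10.7 degrees, less where a joint would pass 70% of its speed; a pose out of reach is approached as far as the arm can. A call with a number of a shift or a turn outside -1 to 1 is refused whole. A call with a gripper value outside its range is refused whole. The fingers move at their own pace and stop on an object; "newtons" is the grip in N (left out, the last holds). Time passes only in rows, so rows that repeat a pose let the fingers close. It gives the time, the measured TCP pose, the force, the opening and the grip force at its end, in the units of the state.
- ctrl.get_state(): the state, without advancing time (a new reading comes with each control period).
- ctrl.read_camera(name): name is "scene" or "top"; returns a dict with "image" (384x512x3 uint8, red, green, blue), "fovy" (degrees; the focal length in pixels is half the picture's height over the tangent of half this angle, whatever the lens; pixels are square), "cx", "cy" (the principal point, pixels), "extrinsics" (4x4, takes a point from camera to world coordinates). Camera axes: x right, y up, looking along -z (the intrinsics and any distortion apply to the point x, -y, -z); pixel columns grow to the right and rows downward; lengths in m; the calibration is good to about 2 mm. A picture is of the moment at which its call begins. There is no depth.
- ctrl.sign_off(): hands the job in; it is judged then, once.
The state is a dict: "time": time; "qpos": joint angles; "dq": joint speeds; "joint_efforts": joint torques, N m; "eef_pos": TCP position; "tcp_rot": TCP orientation; "contact_force": force on the tool from outside, world axes, zero at the start; "wrist_torque": the same for the moment, N m; "opening": opening from 0.0 (shut) to 1.0 (fully open); "finger_force": force on a finger pad.
Only numpy, scipy, OpenCV 4.12 (cv2) and the standard library are available. Lean on these libraries where they do the work, as an engineer would, in place of code of your own. Each camera call takes 0.05 s, during which the arm holds its last target. There are 200 camera calls.

TASK

Set out the inspection station on the grey mat: stand the white-lidded specimen pot (the one in the open, not the one in the back corner by the tube rack) centred on the blue pad, stand the amber dropper bottle centred on the yellow pad, stand the black loupe on the bare mat exactly halfway between the two pads, and lay the beige petri dish flat and centred on top of the pot's lid. Let go of everything, all upright as found, and leave the stack of glass slides, the tape roll and the eraser where they lie.

Things in the scene. Friction and masses are not known exactly. Their poses are not given: they have to be found in the camera images.
- bench_mat: thin grey rectangular bench mat, fixed, 120 x 340 x 3 mm, on the table. Origin: centre of its underside, on the table top; its top is 3 mm higher. Its y axis runs along its long side. The two pads lie at its ends, each 120 mm from this origin along that axis, so this origin is exactly halfway between them
- blue_pad: round blue pad, fixed on one end of the mat (either end), 80 mm across, 4 mm thick. Origin: centre of its underside, on the mat's top; its top is 4 mm above the origin and 7 mm above the table
- yellow_pad: round yellow pad, fixed on the other end of the mat, 80 mm across, 4 mm thick. Origin: centre of its underside, on the mat's top; its top is 4 mm above the origin and 7 mm above the table
- specimen_pot_mid (a point): specimen pot with a white screw lid, in the open on the left half of the table (a like pot in the far back left corner is fixed and not meant); its lid does not come off: body 46 mm across up to 44 mm, above that the flat-topped lid, 50 mm across, 58 mm high in all, rigid, 60 to 100 g. The point is on its axis half-way up, 29 mm above its base; z is up when it stands properly; it is round, so its yaw does not matter.
- stain_bottle_mid (a point): amber dropper bottle with a black teat on top: body 29 mm across up to 60 mm, then a narrow neck and teat (12 mm across) up to 94 mm; rigid, 40 to 65 g. The point is on its axis half-way up, 47 mm above its base, where the body can be gripped; z is up when it stands properly; it is round, so its yaw does not matter.
- stand_loupe_mid (a point): black stand loupe with a white band near its open top: short round barrel, 37 mm across at the foot (up to 19 mm), 30 mm at the waist, 32 mm at the top, 40 mm high, rigid, 40 to 65 g. The point is on its axis half-way up, 20 mm above its base; z is up when it stands properly; it is round, so its yaw does not matter.
- culture_dish_mid (a point): flat round petri dish with a beige filling, among the loose things on the left half of the table (the pink dish at the far right end, beyond the microscope, is not meant), closed (its lid does not come off): 58 mm across as seen and 53 mm across where the fingers meet it, 14 mm high, 24 to 39 g. The point is at its centre, 7 mm above its underside; z is up when it stands properly; it is round, so its yaw does not matter.
- slide_pile_mid (a point): stack of pale-green glass microscope slides, 30 x 79 x 10 mm, loose, at the front of the table among the things: a bystander, not to be moved. The point is at its centre, 5 mm up
- paper_tape_mid (a point): roll of white paper tape lying flat, 66 mm across, 19 mm high, loose: a bystander, not to be moved. The point is at its centre
- block_eraser_mid (a point): blue and white block eraser, 20 x 43 x 12 mm, loose, among the things: a bystander, not to be moved. The point is at its centre
There are look-alikes about, which are no part of the job. Leave any red look-alike of the part that bears specimen_pot_mid alone.

How it is judged:
At the end, for the whole second after the job is handed in: All upright, let go and still: pot on the blue pad and dropper bottle on the yellow pad, each centred within 12 mm; loupe on the mat within 15 mm of the point halfway between the pads; beige dish flat on the pot's lid, within 12 mm of the pot's centre (horizontal distance between specimen_pot_mid and blue_pad below 0.012 m and height (world z) of specimen_pot_mid between 0.03 and 0.042 m and angle between each of specimen_pot_mid, stain_bottle_mid, stand_loupe_mid, culture_dish_mid's own z axis and vertical below 0.15 rad and horizontal distance between stain_bottle_mid and yellow_pad below 0.012 m and height (world z) of stain_bottle_mid between 0.048 and 0.06 m and horizontal distance between stand_loupe_mid and bench_mat below 0.015 m and height (world z) of stand_loupe_mid between 0.017 and 0.029 m and horizontal distance between culture_dish_mid and specimen_pot_mid below 0.012 m and height (world z) of culture_dish_mid between 0.066 and 0.078 m); the robot touches nothing.
It fails at once if the stack of slides is moved by more than 20 mm (distance of slide_pile_mid from where it was at the start of the episode above 0.02 m).
It fails at once if the tape roll is moved by more than 20 mm (distance of paper_tape_mid from where it was at the start of the episode above 0.02 m).
It fails at once if the eraser is moved by more than 20 mm (distance of block_eraser_mid from where it was at the start of the episode above 0.02 m).
It also fails if it takes over 115 s, if anything falls off the work surface, if the arm or the gripper's body presses on something with over 40 N, if the wrist force passes 120 N, or if a joint passes its speed limit or range.

## Working session

There is one attempt and no reset: what is moved stays moved. The work goes in short steps, Python scripts to look and compute and a tool call to move; the robot and the scene stay as the last step left them, time stands still between calls to the robot, and variables do not carry over. Pictures are saved under pics/ and viewed, at most 14 in all, crops included, and the job is handed in when it is done.

Besides the shell and the picture viewer there is one more tool, called after "Request:" by a JSON object that holds its "method" and its "body", one argument or row to a line. send_rows: Moves the arm, as the interface text tells. Its arguments: {"type":"object","properties":{"moves":{"type":"string"},"newtons":{"type":"number"}},"required":["moves"]}

```bash
ls; mkdir -p pics; python3 - <<'E'
from plant import ctrl
import cv2,pickle
d={}
for n in("scene","top"):
    c=ctrl.read_camera(n);d[n]=c;cv2.imwrite(f"pics/{n}0.png",cv2.resize(c["image"][:,:,::-1],(768,576)))
    print(n,{k:v for k,v in c.items() if k!="image"})
pickle.dump(d,open("c0.pkl","wb"))
print(ctrl.get_state(),ctrl.finger_overhang)
E
```

```text
pics
scene {'fovy': 54.835525415537134, 'cx': 256.1600262771265, 'cy': 190.64649240076668, 'extrinsics': array([[-0.79300221,  0.39404129, -0.46462776,  0.03355555],
       [-0.60918404, -0.50474045,  0.61166321,  0.72558576],
       [ 0.00650413,  0.76809409,  0.64030396,  0.76698132],
       [ 0.        ,  0.        ,  0.        ,  1.        ]])}
top {'fovy': 44.100724726431594, 'cx': 253.94232357171424, 'cy': 189.65666921199576, 'extrinsics': array([[ 1.50194475e-02,  9.77496874e-01, -2.10414538e-01,
         2.30736609e-01],
       [-9.99887198e-01,  1.46646401e-02, -3.24651224e-03,
         5.68116193e-02],
       [-8.78020949e-05,  2.10439563e-01,  9.77606865e-01,
         1.47959528e+00],
       [ 0.00000000e+00,  0.00000000e+00,  0.00000000e+00,
         1.00000000e+00]])}
{'time': 0.1, 'qpos': array([-1.38298730e+00,  2.87126027e-01,  1.57804303e+00, -1.94690870e-05,
        1.27857830e+00, -1.50041543e-01]), 'dq': array([-4.54146380e-04, -1.08049506e-03, -1.87357850e-03,  1.58234293e-07,
       -7.81317417e-05, -1.05200496e-03]), 'joint_efforts': array([ 5.89975916e-04, -4.07298839e+01, -2.93699831e+01, -1.40799957e-04,
        3.40659033e-03,  6.40148201e-07]), 'eef_pos': array([ 0.22362617, -0.63628201,  0.24404609]), 'tcp_rot': array([ 9.85764975e-01,  1.68125706e-01, -2.96603996e-05, -1.07698338e-03]), 'contact_force': array([ 0.25909173, -0.42018976,  0.34666664]), 'wrist_torque': array([ 0.00478577, -0.03118573,  0.01574667]), 'finger_force': 0.0, 'opening': 0.9991766367368498} 0.014
```

View pics/scene0.png

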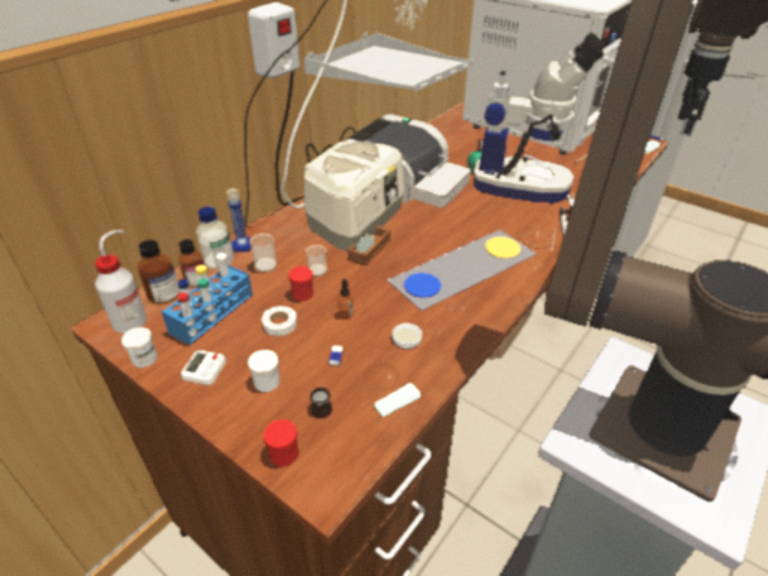

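View pics/top0.png

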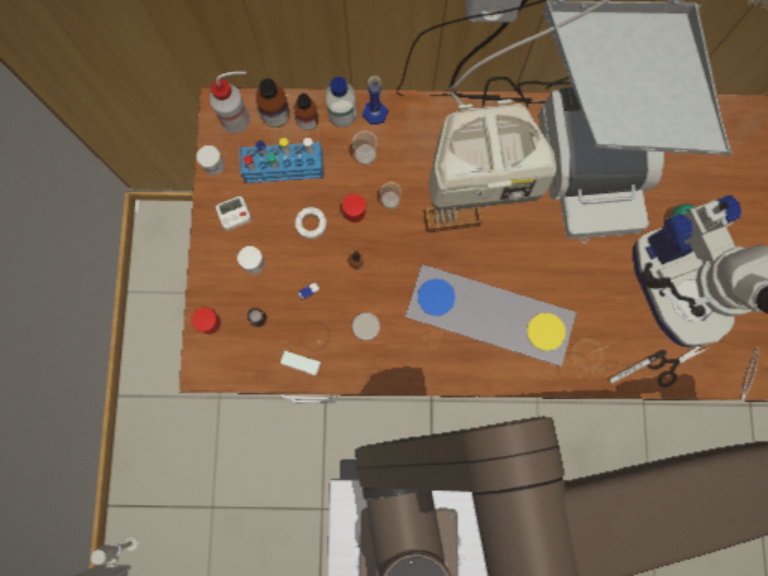

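Top view, at 768 px scale. Candidates:
- **Pot:** (250,259) is white and in the open, so it is the one I want. (209,158) is the fixed corner pot; (204,319) and (354,207) are red look-alikes.
- **Bottle:** (356,260) is the small amber one with the teat. (272,100) and (305,110) are the big brown bottles at the back.
- **Dish:** (366,326) is beige. Faint clear rings show at (315,335) and (588,355).
- **Loupe:** (256,317).
- **Pads:** blue at (436,297), yellow at (546,331).

Next I check this in one close crop.

```bash
cat > h.py <<'E'
import numpy as np,cv2
def K(c):
    f=c["image"].shape[0]/2/np.tan(np.radians(c["fovy"]/2)); return f
def ray(c,u,v):
    f=K(c);E=c["extrinsics"]
    d=E[:3,:3]@np.array([(u-c["cx"])/f,-(v-c["cy"])/f,-1]);return E[:3,3],d
def onz(c,u,v,z):
    o,d=ray(c,u,v);return (o+d*(z-o[2])/d[2])[:2]
def proj(c,p):
    E=c["extrinsics"];q=E[:3,:3].T@(np.array(p)-E[:3,3]);f=K(c)
    return np.array([c["cx"]+f*q[0]/-q[2],c["cy"]-f*q[1]/-q[2]])
def blobs(c,lo,hi,win=None,amin=8):
    "HSV blobs: (cx,cy,area,bbox) from contour hull"
    h=cv2.cvtColor(c["image"],cv2.COLOR_RGB2HSV);m=cv2.inRange(h,lo,hi)
    if win: w=np.zeros_like(m);w[win[1]:win[3],win[0]:win[2]]=1;m=m*w
    n,_,s,ce=cv2.connectedComponentsWithStats(m)
    return [(ce[i].round(1),s[i].tolist()) for i in range(1,n) if s[i][4]>=amin]
E
python3 - <<'E'
import pickle;from h import *
d=pickle.load(open("c0.pkl","rb"));t=d["top"];s=d["scene"]
cv2.imwrite("pics/crop0.png",cv2.resize(t["image"][120:260,120:300,::-1],None,fx=4.2,fy=4.2,interpolation=cv2.INTER_CUBIC))
for nm,lo,hi,z in(("blue",(105,150,80),(125,255,255),.007),("yel",(24,150,120),(34,255,255),.007)):
  for n,c,w in(("top",t,(265,165,400,250)),("scene",s,(250,140,370,210))):
    for b in blobs(c,lo,hi,w,30):print(nm,n,b,onz(c,*b[0],z))
for b in blobs(t,(0,0,150),(180,70,255),(125,130,300,255),15):print("white",b,*[onz(t,*b[0],z).round(4) for z in(0.01,.014,.058)])
for b in blobs(s,(0,0,150),(180,70,255),(120,200,300,290),15):print("white s",b,*[onz(s,*b[0],z).round(4) for z in(0.01,.014,.058)])
h=cv2.cvtColor(t["image"],cv2.COLOR_RGB2HSV)
for x,y in((167,172),(244,216),(171,211),(237,173),(200,242)):print(x,y,h[y,x])
E
```

```text
blue top (array([290.5, 197.8]), [279, 187, 24, 23, 441]) [ 0.52305597 -0.05442505]
blue scene (array([281.2, 189.7]), [270, 183, 23, 15, 270]) [ 0.52438834 -0.05377601]
yel top (array([363.6, 220.7]), [352, 209, 24, 24, 461]) [ 0.4533512  -0.28337203]
white (array([155.3, 142.8]), [144, 131, 23, 22, 246]) [0.6975 0.3836] [0.6963 0.3827] [0.6823 0.3729]
white (array([260.1, 133.2]), [256, 130, 10, 8, 67]) [0.7353 0.0445] [0.7339 0.0445] [0.7188 0.0449]
white (array([125.5, 146.2]), [125, 134, 3, 32, 56]) [0.6846 0.4793] [0.6834 0.4782] [0.6698 0.4655]
white (array([206.7, 147.6]), [197, 138, 21, 20, 222]) [0.6838 0.2165] [0.6826 0.2161] [0.669  0.2113]
white (array([166. , 171.2]), [158, 164, 17, 16, 203]) [0.6032 0.3438] [0.6022 0.343 ] [0.591  0.3344]
white (array([283.6, 183.2]), [278, 178, 14, 12, 56]) [ 0.5695 -0.0323] [ 0.5685 -0.0321] [ 0.5584 -0.0294]
white (array([295.2, 183.7]), [290, 180, 10, 9, 34]) [ 0.5684 -0.0692] [ 0.5675 -0.0689] [ 0.5574 -0.0651]
white (array([209. , 191.1]), [206, 188, 7, 7, 29]) [0.5402 0.204 ] [0.5394 0.2036] [0.5301 0.1992]
white (array([284.3, 
[... 1147 characters left out ...]
3]), [221, 230, 7, 5, 30]) [0.5427 0.2032] [0.54   0.2059] [0.5104 0.2363]
white s (array([175.9, 246.2]), [165, 233, 21, 28, 450]) [0.611  0.3218] [0.6079 0.3239] [0.5744 0.3474]
white s (array([135.8, 245.4]), [121, 234, 29, 22, 385]) [0.6986 0.3863] [0.6951 0.3881] [0.6564 0.4078]
white s (array([221.9, 241.1]), [219, 240, 7, 3, 18]) [0.5253 0.2317] [0.5227 0.2343] [0.4941 0.263 ]
white s (array([264.5, 266.1]), [250, 255, 30, 23, 345]) [0.3817 0.2292] [0.3799 0.2318] [0.3596 0.2606]
white s (array([212.9, 264. ]), [209, 262, 9, 5, 36]) [0.4908 0.3053] [0.4884 0.3075] [0.4618 0.332 ]
167 172 [ 26  17 216]
244 216 [ 20  32 175]
171 211 [ 10  34 156]
237 173 [ 7 78 59]
200 242 [ 53  14 218]
```

View pics/crop0.png

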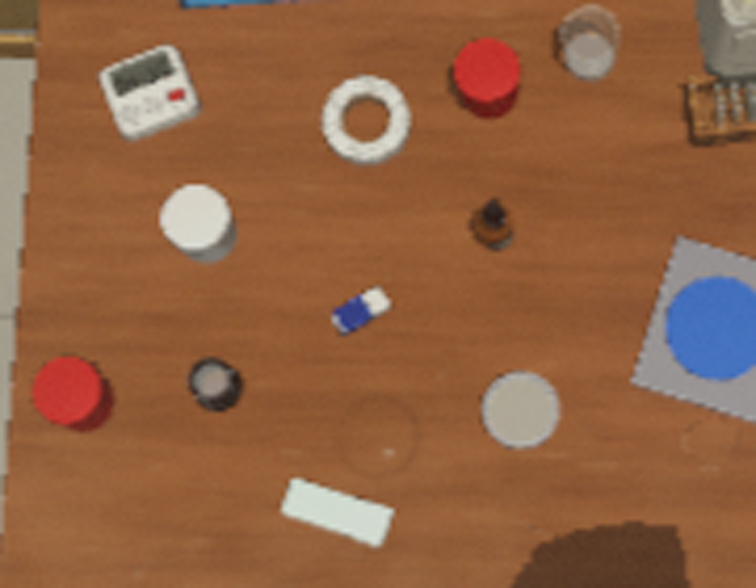

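The crop confirms the choices: pot lid at crop (197,219), bottle (492,222), loupe (214,383), dish (521,409). A clear glass ring lies at (380,437), to be kept clear of. I'll get the bottle by triangulation and set up a helper that works out the shifts.

```bash
cat > m.py <<'E'
import sys;from plant import ctrl
from scipy.spatial.transform import Rotation as R
import numpy as np
def go(*ps):
    s=ctrl.get_state();r=R.from_quat(s["tcp_rot"]);d=r.inv()
    print(s["eef_pos"].round(4),round(s["opening"],3),"tilt-fix",(d*R.from_quat([.98577,.16813,0,0])).as_rotvec().round(4)/6.2832)
    for p in ps: print(p,(d.apply(np.array(p)-s["eef_pos"])/.2).round(3))
if __name__=="__main__": go(*[tuple(map(float,a.split(","))) for a in sys.argv[1:]])
E
python3 - <<'E'
import pickle;from h import *
d=pickle.load(open("c0.pkl","rb"));t=d["top"];s=d["scene"]
def win(c,x0,y0,x1,y1,vmax):
    h=cv2.cvtColor(c["image"],cv2.COLOR_RGB2HSV)[y0:y1,x0:x1]
    m=(h[...,2]<vmax);ys,xs=np.nonzero(m);return xs+x0,ys+y0
for c,n,w in((t,"top",(228,160,246,184)),(s,"scene",(220,182,238,218))):
    x,y=win(c,*w,75);print(n,"bottle dark",x.min(),x.max(),y.min(),y.max(),x.mean(),y.mean())
    for v in range(w[1],w[3]):
        k=x[y==v]
        if len(k):print(v,k.min(),k.max(),end="; ")
    print()
for p in([.47,.317,0],[.47,.317,.04],[.59,.3335,.058]):print(proj(t,p),proj(s,p))
E
python3 m.py .32,-.45,.22
```

```text
top bottle dark 235 239 168 178 237.12 171.36
168 237 237; 169 236 238; 170 235 239; 171 235 239; 172 235 239; 173 236 239; 174 238 238; 178 237 237; 
scene bottle dark 228 231 187 196 229.4814814814815 192.55555555555554
187 229 229; 188 229 230; 189 229 230; 190 229 230; 191 229 230; 192 229 230; 193 228 231; 194 228 231; 195 228 231; 196 228 231; 
[172.7787903 212.9739004] [216.08640796 273.3564617 ]
[170.60162019 210.86339593] [215.07346062 263.27876456]
[166.28821311 171.52802891] [175.70091274 240.16113223]
[ 0.2236 -0.6363  0.244 ] 0.999 tilt-fix [-3.34224599e-04 -4.77463713e-05 -0.00000000e+00]
(0.32, -0.45, 0.22) [ 0.763 -0.719  0.122]
```

Request:
{"method": "send_rows", "body": {
  "moves": "0 0 0 0.26 -0.24 0.04 1;0 0 0 0.52 -0.48 0.08 1;0 0 0 0.76 -0.72 0.12 1;0 0 0 0.76 -0.72 0.12 1;0 0 0 0.76 -0.72 0.12 1",
  "newtons": 40
}}

```text
time: 0.72
eef_pos: [0.3199, -0.4495, 0.221]
tcp_rot: [0.986, 0.169, -0.0, -0.0]
contact_force: [-0.3, -0.1, 0.8]
opening: 1.002
finger_force: 0.0
```

```bash
python3 - <<'E'
import pickle;from h import *
d=pickle.load(open("c0.pkl","rb"));t=d["top"];s=d["scene"]
def tri(a,b):
    o1,d1=ray(t,*a);o2,d2=ray(s,*b);A=np.stack([d1,-d2],1);k=np.linalg.lstsq(A,o2-o1,rcond=None)[0]
    p,q=o1+k[0]*d1,o2+k[1]*d2;return ((p+q)/2).round(4),np.linalg.norm(p-q).round(4)
print("tip",onz(t,237,170,.092),onz(s,229.5,187.3,.093),tri((237,169.8),(229.5,187.3)))
# loupe dark blobs (incl. band) by saturation/value against wood
for c,w in((t,(160,198,184,224)),(s,(200,252,228,284))):
    im=c["image"][w[1]:w[3],w[0]:w[2]].astype(int);m=((im[...,0]-im[...,2])<35).astype(np.uint8)
    m=cv2.morphologyEx(m,cv2.MORPH_OPEN,np.ones((2,2)));n,_,st,_=cv2.connectedComponentsWithStats(m);i=1+st[1:,4].argmax();st=st[i];print("loupe bbox",st[0]+w[0],st[0]+w[0]+st[2]-1,st[1]+w[1],st[1]+w[1]+st[3]-1)
# pot lid rows scene
print(tri((166.2,171.5),(175.5,240)))
for p in([.472,.317,0],[.472,.317,.04]):print(proj(t,p),proj(s,p))
E
python3 m.py .42,-.26,.22
```

```text
tip [0.58937    0.11351495] [0.59214482 0.11697958] (array([0.592 , 0.1145, 0.0909]), np.float64(0.0038))
loupe bbox 166 177 206 218
loupe bbox 209 220 260 278
(array([0.5901, 0.3338, 0.0587]), np.float64(0.0004))
[172.81109509 212.34875566] [215.50446409 272.96635352]
[170.63541882 210.22210439] [214.47632443 262.88797447]
[ 0.3199 -0.4495  0.221 ] 1.002 tilt-fix [-4.77463713e-05  6.36618284e-05  3.50140056e-04]
(0.42, -0.26, 0.22) [ 0.788 -0.726  0.005]
```

Request:
{"method": "send_rows", "body": {
  "moves": "0 0 0 0.26 -0.24 0 1;0 0 0 0.52 -0.48 0 1;0 0 0 0.79 -0.73 0 1;0 0 0 0.79 -0.73 0 1"
}}

```text
time: 1.23
eef_pos: [0.4211, -0.2599, 0.2219]
tcp_rot: [0.986, 0.169, 0.0, 0.001]
contact_force: [-0.1, -0.3, -1.1]
opening: 0.999
finger_force: 0.0
```

Request:
{"method": "send_rows", "body": {
  "moves": "0 0 0 0.2 -0.28 0 1;0 0 0 0.4 -0.56 0 1;0 0 0 0.6 -0.84 0 1;0 0 0 0.6 -0.84 0 1"
}}

```text
time: 1.72
eef_pos: [0.479, -0.061, 0.222]
tcp_rot: [0.986, 0.169, 0.001, 0.0]
contact_force: [-0.2, -0.1, 0.0]
opening: 0.998
finger_force: 0.0
```

Request:
{"method": "send_rows", "body": {
  "moves": "0 0 0 0.2 -0.28 0 1;0 0 0 0.4 -0.56 0 1;0 0 0 0.6 -0.84 0 1;0 0 0 0.6 -0.84 0 1"
}}

```text
time: 2.22
eef_pos: [0.537, 0.1377, 0.2217]
tcp_rot: [0.986, 0.169, 0.001, 0.0]
contact_force: [0.5, -1.3, 0.1]
opening: 1.006
finger_force: 0.0
```

Request:
{"method": "send_rows", "body": {
  "moves": "0 0 0 0.2 -0.28 0.15 1;0 0 0 0.4 -0.56 0.3 1;0 0 0 0.6 -0.84 0.4 1;0 0 0 0.6 -0.84 0.4 1;0 0 0 0.6 -0.84 0.4 1"
}}

```text
time: 2.85
eef_pos: [0.5936, 0.3344, 0.1394]
tcp_rot: [0.986, 0.169, -0.001, 0.001]
contact_force: [0.1, -0.7, -0.1]
opening: 1.001
finger_force: 0.0
```

```bash
python3 m.py .59,.3337,.022 .59,.3337,.2
```

```text
[0.5936 0.3344 0.1394] 1.001 tilt-fix [0.00011141 0.00033422 0.00012732]
(0.59, 0.3337, 0.022) [-0.017 -0.003  0.587]
(0.59, 0.3337, 0.2) [-0.019 -0.002 -0.303]
```

Request:
{"method": "send_rows", "body": {
  "moves": "0 0 0 -0.02 0 0.2 1;0 0 0 -0.02 0 0.4 1;0 0 0 -0.02 0 0.59 1;0 0 0 -0.02 0 0.59 1;0 0 0 -0.02 0 0.59 0;0 0 0 -0.02 0 0.59 -0.5;0 0 0 -0.02 0 0.59 -1;0 0 0 -0.02 0 0.59 -1;0 0 0 -0.02 0 0.59 -1;0 0 0 -0.02 0 0.59 -1"
}}

```text
time: 4.1
eef_pos: [0.591, 0.3333, 0.0265]
tcp_rot: [0.986, 0.168, 0.002, 0.0]
contact_force: [-0.6, -2.0, 5.8]
opening: 0.553
finger_force: 40.1
```

Request:
{"method": "send_rows", "body": {
  "moves": "0 0 0 0 0 -0.1 -1;0 0 0 0 0 -0.25 -1;0 0 0 0 0 -0.5 -1;0 0 0 0 0 -0.5 -1"
}}

```text
time: 4.6
eef_pos: [0.5921, 0.3347, 0.1307]
tcp_rot: [0.986, 0.168, 0.006, -0.001]
contact_force: [-0.1, 0.7, -0.8]
opening: 0.551
finger_force: 41.2
```

```bash
python3 - <<'E'
from plant import ctrl
import cv2
c=ctrl.read_camera("scene");cv2.imwrite("pics/p1.png",cv2.resize(c["image"][120:300,60:330,::-1],None,fx=2.5,fy=2.5))
E
python3 m.py .5235,-.054,.12
```

```text
[0.5904 0.334  0.1274] 0.549 tilt-fix [-7.95772855e-05 -1.01858925e-03  4.77463713e-05]
(0.5235, -0.054, 0.12) [-0.959  1.719  0.03 ]
```

View pics/p1.png

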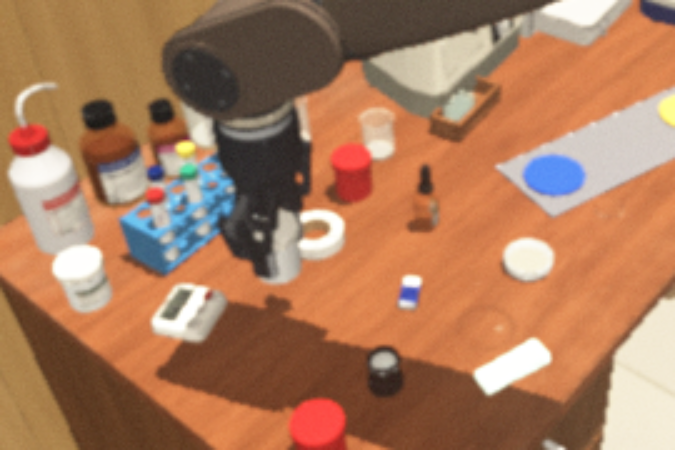

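The pot is held, roughly upright, at crop (280,255). I'm carrying it over to the blue pad.

Request:
{"method": "send_rows", "body": {
  "moves": "0 0 0 0 0 -0.3 -1;0 0 0 -0.12 0.22 -0.4 -1;0 0 0 -0.24 0.43 -0.4 -1;0 0 0 -0.36 0.65 -0.4 -1;0 0 0 -0.48 0.86 -0.4 -1;0 0 0 -0.48 0.86 -0.4 -1"
}}

```text
time: 5.4
eef_pos: [0.5538, 0.1364, 0.2016]
tcp_rot: [0.986, 0.166, -0.002, -0.0]
contact_force: [-0.3, -0.8, -1.1]
opening: 0.55
finger_force: 41.5
```

Request:
{"method": "send_rows", "body": {
  "moves": "0 0 0 -0.12 0.22 0 -1;0 0 0 -0.24 0.43 0 -1;0 0 0 -0.36 0.65 0 -1;0 0 0 -0.48 0.86 0.2 -1;0 0 0 -0.48 0.86 0.4 -1;0 0 0 -0.48 0.86 0.6 -1;0 0 0 -0.48 0.86 0.6 -1;0 0 0 -0.48 0.86 0.6 -1"
}}

```text
time: 6.4
eef_pos: [0.5226, -0.0547, 0.0842]
tcp_rot: [0.986, 0.169, 0.0, 0.0]
contact_force: [-0.4, -0.2, 0.3]
opening: 0.552
finger_force: 41.5
```

```bash
python3 m.py .5235,-.054,.034
```

```text
[ 0.5226 -0.0547  0.0842] 0.552 tilt-fix [ 6.36618284e-05 -1.43239114e-04  1.27323657e-04]
(0.5235, -0.054, 0.034) [ 0.005 -0.002  0.251]
```

Request:
{"method": "send_rows", "body": {
  "moves": "0 0 0 0 0 0.1 -1;0 0 0 0 0 0.2 -1;0 0 0 0 0 0.24 -1;0 0 0 0 0 0.24 -1;0 0 0 0 0 0.24 -1"
}}

```text
time: 7.02
eef_pos: [0.5229, -0.0554, 0.0367]
tcp_rot: [0.986, 0.168, 0.001, 0.001]
contact_force: [-0.0, 0.2, -0.4]
opening: 0.552
finger_force: 41.5
```

```bash
python3 m.py .5235,-.054,.034; python3 - <<'E'
from plant import ctrl
import cv2
c=ctrl.read_camera("scene");cv2.imwrite("pics/p2.png",cv2.resize(c["image"][120:240,220:370,::-1],None,fx=4,fy=4))
E
```

```text
[ 0.5229 -0.0554  0.0367] 0.552 tilt-fix [ 2.38731856e-04 -3.18309142e-04  3.18309142e-05]
(0.5235, -0.054, 0.034) [ 0.005 -0.005  0.014]
```

View pics/p2.png

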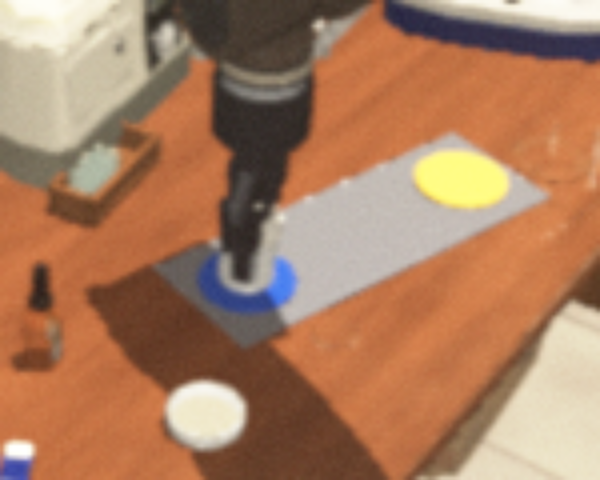

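The pot is just over the blue pad at crop (248,285). I'll lower it until it touches, then open.

Request:
{"method": "send_rows", "body": {
  "moves": "0 0 0 0.005 -0.005 0.015 -1;0 0 0 0.005 -0.005 0.02 -1;0 0 0 0.005 -0.005 0.02 -1"
}}

```text
time: 7.45
eef_pos: [0.5238, -0.0541, 0.0335]
tcp_rot: [0.986, 0.168, 0.001, 0.0]
contact_force: [-2.2, 1.1, 8.3]
opening: 0.556
finger_force: 41.3
```

Request:
{"method": "send_rows", "body": {
  "moves": "0 0 0 0 0 -0.005 0.3;0 0 0 0 0 -0.005 0.6;0 0 0 0 0 -0.005 1;0 0 0 0 0 -0.005 1;0 0 0 0 0 -0.2 1;0 0 0 0 0 -0.5 1;0 0 0 0 0 -0.6 1;0 0 0 0 0 -0.6 1"
}}

```text
time: 8.45
eef_pos: [0.5237, -0.0543, 0.1535]
tcp_rot: [0.986, 0.168, 0.002, 0.001]
contact_force: [-0.1, 0.2, -0.8]
opening: 1.001
finger_force: 0.0
```

```bash
python3 m.py .4583,.0926,.12
```

```text
[ 0.5237 -0.0543  0.1535] 1.001 tilt-fix [ 4.45632799e-04 -6.20702827e-04 -1.59154571e-05]
(0.4583, 0.0926, 0.12) [-0.066 -0.802  0.165]
```

Request:
{"method": "send_rows", "body": {
  "moves": "0 0 0 -0.02 -0.27 0 1;0 0 0 -0.04 -0.54 0.05 1;0 0 0 -0.07 -0.8 0.1 1;0 0 0 -0.07 -0.8 0.17 1;0 0 0 -0.07 -0.8 0.17 1;0 0 0 -0.07 -0.8 0.17 1"
}}

```text
time: 9.2
eef_pos: [0.4567, 0.0915, 0.117]
tcp_rot: [0.986, 0.167, -0.0, 0.0]
contact_force: [-0.2, -0.1, 0.0]
opening: 1.0
finger_force: 0.0
```

```bash
python3 m.py .4583,.0926,.018; python3 - <<'E'
from plant import ctrl
from h import *
t=ctrl.read_camera("top")
print([(b,onz(t,*b[0],.065)) for b in blobs(t,(0,0,170),(180,50,255),(270,160,320,230),40)])
cv2.imwrite("pics/p3.png",cv2.resize(t["image"][150:250,210:330,::-1],None,fx=5,fy=5))
E
```

```text
[0.4567 0.0915 0.117 ] 1.0 tilt-fix [-0.00000000e+00  7.95772855e-05 -2.38731856e-04]
(0.4583, 0.0926, 0.018) [ 0.01  -0.002  0.495]
[((array([291.4, 194. ]), [284, 187, 16, 15, 197]), array([ 0.52338392, -0.05279972]))]
```

View pics/p3.png

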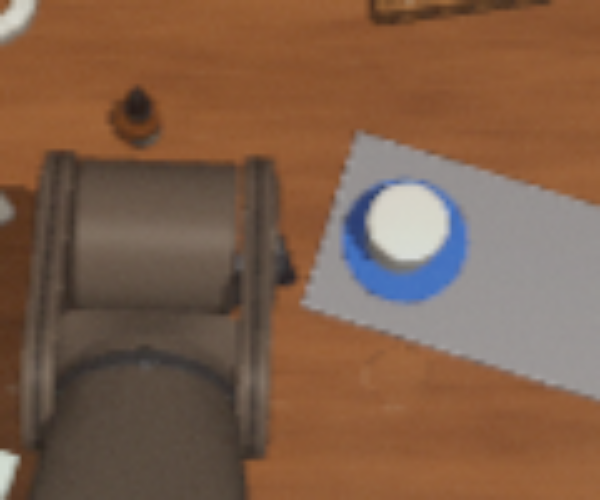

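The pot stands centred on the blue pad; its lid is at crop (408,223), which gives (0.523, -0.053). The dish is next.

Request:
{"method": "send_rows", "body": {
  "moves": "0 0 0 0.01 0 0.2 1;0 0 0 0.01 0 0.4 1;0 0 0 0.01 0 0.5 1;0 0 0 0.01 0 0.5 1;0 0 0 0.01 0 0.5 0.3;0 0 0 0.01 0 0.5 0;0 0 0 0.01 0 0.5 -0.5;0 0 0 0.01 0 0.5 -1;0 0 0 0.01 0 0.5 -1;0 0 0 0.01 0 0.5 -1",
  "newtons": 25
}}

```text
time: 10.5
eef_pos: [0.4595, 0.0929, 0.0191]
tcp_rot: [0.986, 0.168, 0.001, 0.001]
contact_force: [-0.1, -2.2, 6.2]
opening: 0.602
finger_force: 25.9
```

Request:
{"method": "send_rows", "body": {
  "moves": "0 0 0 0 0 -0.1 -1;0 0 0 0 0 -0.3 -1;0 0 0 0 0 -0.6 -1;0 0 0 0 0 -0.6 -1;0 0 0 0 0 -0.6 -1"
}}

```text
time: 11.12
eef_pos: [0.4578, 0.0932, 0.1374]
tcp_rot: [0.986, 0.168, 0.0, 0.0]
contact_force: [0.4, 0.2, -1.3]
opening: 0.601
finger_force: 26.3
```

```bash
python3 m.py .5234,-.053,.14; python3 - <<'E'
from plant import ctrl
import cv2
c=ctrl.read_camera("scene");cv2.imwrite("pics/p4.png",cv2.resize(c["image"][130:250,200:350,::-1],None,fx=4,fy=4))
E
```

```text
[0.4578 0.0932 0.1374] 0.601 tilt-fix [ 1.59154571e-05 -9.54927426e-05  0.00000000e+00]
(0.5234, -0.053, 0.14) [ 0.067  0.798 -0.013]
```

View pics/p4.png

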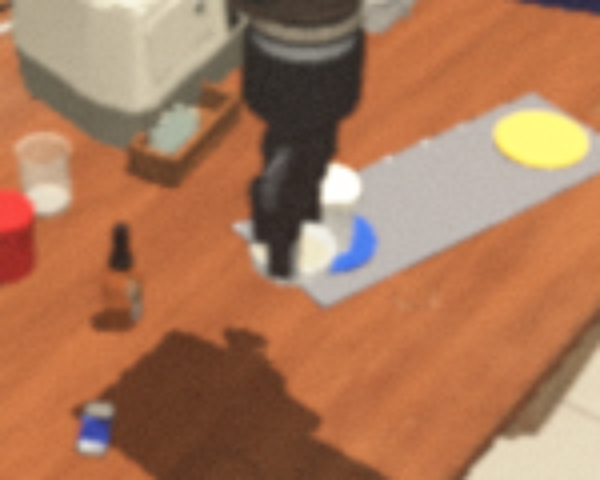

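The dish is held level at crop (295,250). I'm moving it over the pot.

Request:
{"method": "send_rows", "body": {
  "moves": "0 0 0 0.02 0.2 -0.05 -1;0 0 0 0.04 0.4 -0.05 -1;0 0 0 0.055 0.6 -0.05 -1;0 0 0 0.067 0.8 -0.05 -1;0 0 0 0.067 0.8 0.1 -1;0 0 0 0.067 0.8 0.2 -1;0 0 0 0.067 0.8 0.23 -1;0 0 0 0.067 0.8 0.23 -1"
}}

```text
time: 12.18
eef_pos: [0.5229, -0.0531, 0.0901]
tcp_rot: [0.986, 0.168, -0.001, -0.001]
contact_force: [0.6, -1.2, 0.5]
opening: 0.6
finger_force: 26.3
```

```bash
python3 m.py .5234,-.053,.084
```

```text
[ 0.5229 -0.0531  0.0901] 0.6 tilt-fix [-2.54647313e-04  3.34224599e-04  1.59154571e-05]
(0.5234, -0.053, 0.084) [0.002 0.    0.031]
```

Request:
{"method": "send_rows", "body": {
  "moves": "0 0 0 0 0 0.015 -1;0 0 0 0 0 0.025 -1;0 0 0 0 0 0.03 -1;0 0 0 0 0 0.03 -1"
}}

```text
time: 12.68
eef_pos: [0.5238, -0.0534, 0.0855]
tcp_rot: [0.986, 0.168, 0.0, 0.0]
contact_force: [0.1, -0.3, -0.1]
opening: 0.596
finger_force: 26.3
```

Request:
{"method": "send_rows", "body": {
  "moves": "0 0 0 0 0 0.01 -1;0 0 0 0 0 0.015 -1;0 0 0 0 0 0.015 -1"
}}

```text
time: 13.05
eef_pos: [0.5244, -0.0535, 0.0836]
tcp_rot: [0.986, 0.168, 0.0, 0.0]
contact_force: [-1.3, 0.2, 5.8]
opening: 0.599
finger_force: 26.9
```

Contact. I'll release gently.

Request:
{"method": "send_rows", "body": {
  "moves": "0 0 0 0 0 0 0.3;0 0 0 0 0 0 0.6;0 0 0 0 0 0 1;0 0 0 0 0 0 1;0 0 0 0 0 -0.1 1;0 0 0 0 0 -0.3 1;0 0 0 0 0 -0.6 1;0 0 0 0 0 -0.6 1"
}}

```text
time: 14.05
eef_pos: [0.5271, -0.0544, 0.2087]
tcp_rot: [0.986, 0.168, 0.006, 0.003]
contact_force: [-0.3, -0.7, 0.1]
opening: 0.996
finger_force: 0.0
```

```bash
python3 m.py .5905,.115,.2
```

```text
[ 0.5271 -0.0544  0.2087] 0.996 tilt-fix [ 0.00116183 -0.00159155  0.        ]
(0.5905, 0.115, 0.2) [ 0.579 -0.694  0.044]
```

Request:
{"method": "send_rows", "body": {
  "moves": "0 0 0 0.2 -0.23 0 1;0 0 0 0.4 -0.46 0 1;0 0 0 0.58 -0.69 0.04 1;0 0 0 0.58 -0.69 0.04 1;0 0 0 0.58 -0.69 0.04 1;0 0 0 0.58 -0.69 0.04 1"
}}

```text
time: 14.8
eef_pos: [0.5872, 0.1141, 0.194]
tcp_rot: [0.986, 0.167, -0.0, 0.0]
contact_force: [-0.4, -0.6, -0.1]
opening: 0.999
finger_force: 0.0
```

```bash
python3 m.py .5905,.1148,.042; python3 - <<'E'
from plant import ctrl
from h import *
t=ctrl.read_camera("top");s=ctrl.read_camera("scene")
print([(b,onz(t,*b[0],.079)) for b in blobs(t,(0,0,140),(180,60,255),(270,160,320,230),40)])
a=cv2.resize(t["image"][150:250,210:330,::-1],(480,400));b=cv2.resize(s["image"][140:240,200:320,::-1],(480,400))
cv2.imwrite("pics/p5.png",cv2.resize(np.hstack([a,b]),(800,333)))
E
```

```text
[0.5872 0.1141 0.194 ] 0.999 tilt-fix [ 1.59154571e-05  9.54927426e-05 -2.54647313e-04]
(0.5905, 0.1148, 0.042) [0.017 0.002 0.76 ]
[((array([299.3, 201.1]), [270, 177, 50, 50, 1410]), array([ 0.49904692, -0.07543051]))]
```

View pics/p5.png

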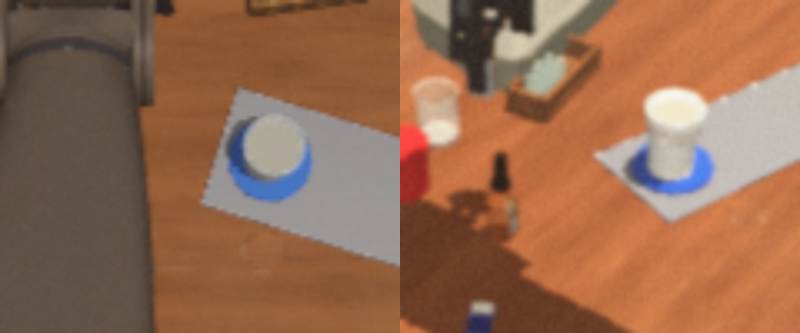

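The dish lies flat and centred on the pot: left half (275,147), right half (676,105). The bottle is untouched at the right half's (502,185), so I grasp it next.

Request:
{"method": "send_rows", "body": {
  "moves": "0 0 0 0.017 0 0.1 1;0 0 0 0.017 0 0.3 1;0 0 0 0.017 0 0.5 1;0 0 0 0.017 0 0.7 1;0 0 0 0.017 0 0.755 1;0 0 0 0.017 0 0.755 1;0 0 0 0.017 0 0.755 0.3;0 0 0 0.017 0 0.755 -0.2;0 0 0 0.017 0 0.755 -0.6;0 0 0 0.017 0 0.755 -1;0 0 0 0.017 0 0.755 -1;0 0 0 0.017 0 0.755 -1",
  "newtons": 35
}}

```text
time: 16.4
eef_pos: [0.5917, 0.1163, 0.0445]
tcp_rot: [0.986, 0.168, 0.001, 0.0]
contact_force: [-0.2, -0.0, 4.4]
opening: 0.319
finger_force: 34.3
```

Request:
{"method": "send_rows", "body": {
  "moves": "0 0 0 0 0 0 -1;0 0 0 0 0 -0.1 -1;0 0 0 0 0 -0.3 -1;0 0 0 0 0 -0.6 -1;0 0 0 0 0 -0.8 -1;0 0 0 0 0 -0.8 -1;0 0 0 0 0 -0.8 -1"
}}

```text
time: 17.27
eef_pos: [0.5897, 0.1164, 0.2026]
tcp_rot: [0.986, 0.168, -0.001, -0.0]
contact_force: [-0.2, 0.1, -1.1]
opening: 0.317
finger_force: 34.4
```

```bash
python3 m.py .4534,-.2834,.2; python3 - <<'E'
from plant import ctrl
import cv2
c=ctrl.read_camera("scene");cv2.imwrite("pics/p6.png",cv2.resize(c["image"][110:230,170:320,::-1],None,fx=4,fy=4))
E
```

```text
[0.5897 0.1164 0.2026] 0.317 tilt-fix [-1.11408200e-04  2.86478228e-04  1.59154571e-05]
(0.4534, -0.2834, 0.2) [-1.306  1.66   0.014]
```

View pics/p6.png

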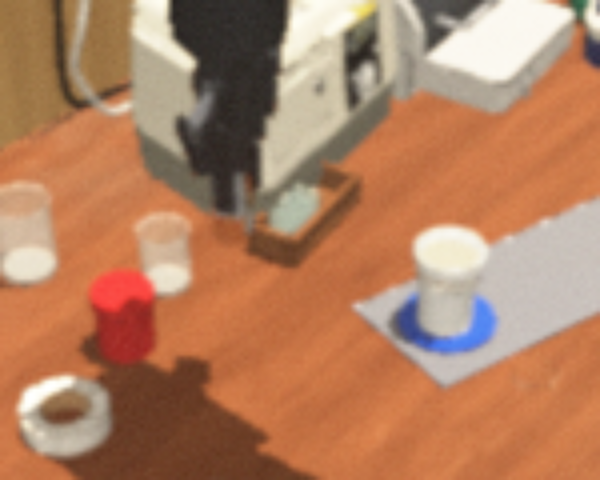

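The bottle is in the fingers (opening 27 mm), with its foot at crop (245,210). I'm carrying it to the yellow pad.

Request:
{"method": "send_rows", "body": {
  "moves": "0 0 0 -0.16 0.21 0 -1;0 0 0 -0.33 0.42 0 -1;0 0 0 -0.49 0.62 0 -1;0 0 0 -0.65 0.83 0 -1;0 0 0 -0.65 0.83 0 -1"
}}

```text
time: 17.95
eef_pos: [0.521, -0.0857, 0.201]
tcp_rot: [0.986, 0.166, -0.002, -0.001]
contact_force: [0.6, 0.4, -1.2]
opening: 0.32
finger_force: 34.4
```

Request:
{"method": "send_rows", "body": {
  "moves": "0 0 0 -0.16 0.21 0 -1;0 0 0 -0.33 0.42 0 -1;0 0 0 -0.49 0.62 0 -1;0 0 0 -0.65 0.83 0 -1;0 0 0 -0.65 0.83 0.2 -1;0 0 0 -0.65 0.83 0.4 -1;0 0 0 -0.65 0.83 0.6 -1;0 0 0 -0.65 0.83 0.65 -1;0 0 0 -0.65 0.83 0.65 -1;0 0 0 -0.65 0.83 0.65 -1"
}}

```text
time: 19.2
eef_pos: [0.4566, -0.2837, 0.075]
tcp_rot: [0.986, 0.168, 0.001, 0.001]
contact_force: [-0.4, -0.1, 0.2]
opening: 0.323
finger_force: 34.5
```

```bash
python3 m.py .4534,-.2834,.0515; python3 - <<'E'
from plant import ctrl
import cv2
c=ctrl.read_camera("scene");cv2.imwrite("pics/p7.png",cv2.resize(c["image"][90:210,250:400,::-1],None,fx=4,fy=4))
E
```

```text
[ 0.4566 -0.2837  0.075 ] 0.323 tilt-fix [ 4.29717341e-04 -2.38731856e-04  6.36618284e-05]
(0.4534, -0.2834, 0.0515) [-0.015 -0.007  0.118]
```

View pics/p7.png

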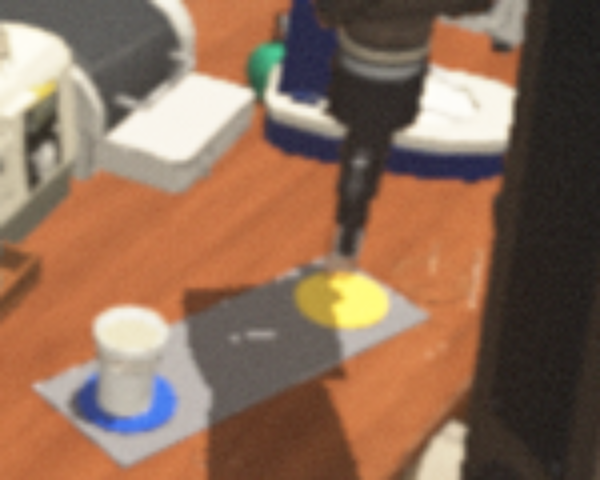

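The bottle's foot is over the yellow pad at crop (342,268), with the pad centre at (342,300). I'm lowering it.

Request:
{"method": "send_rows", "body": {
  "moves": "0 0 0 -0.015 -0.007 0.05 -1;0 0 0 -0.015 -0.007 0.09 -1;0 0 0 -0.015 -0.007 0.105 -1;0 0 0 -0.015 -0.007 0.11 -1;0 0 0 -0.015 -0.007 0.11 -1"
}}

```text
time: 19.88
eef_pos: [0.4521, -0.2827, 0.0515]
tcp_rot: [0.986, 0.168, -0.0, -0.0]
contact_force: [-1.0, 0.2, 2.9]
opening: 0.32
finger_force: 34.5
```

```bash
python3 m.py .4534,-.2834,.0515
```

```text
[ 0.4521 -0.2827  0.0515] 0.32 tilt-fix [-3.18309142e-05  1.59154571e-05  1.59154571e-05]
(0.4534, -0.2834, 0.0515) [0.005 0.005 0.   ]
```

Touching. I'll release and back off.

Request:
{"method": "send_rows", "body": {
  "moves": "0 0 0 0 0 0 -0.2;0 0 0 0 0 0 0.3;0 0 0 0 0 0 1;0 0 0 0 0 0 1;0 0 0 0 0 0 1;0 0 0 0 0 -0.1 1;0 0 0 0 0 -0.3 1;0 0 0 0 0 -0.6 1;0 0 0 0 0 -0.8 1;0 0 0 0 0 -0.8 1"
}}

```text
time: 21.12
eef_pos: [0.4539, -0.2844, 0.2162]
tcp_rot: [0.986, 0.168, 0.003, 0.004]
contact_force: [0.2, 0.5, 0.7]
opening: 1.001
finger_force: 0.0
```

```bash
python3 m.py .47,.3175,.2
```

```text
[ 0.4539 -0.2844  0.2162] 1.001 tilt-fix [ 0.0013369  -0.00070028  0.        ]
(0.47, 0.3175, 0.2) [ 1.073 -2.813  0.062]
```

Request:
{"method": "send_rows", "body": {
  "moves": "0 0 0 0.09 -0.24 0 1;0 0 0 0.18 -0.47 0 1;0 0 0 0.27 -0.7 0 1;0 0 0 0.36 -0.94 0 1;0 0 0 0.36 -0.94 0 1"
}}

```text
time: 21.75
eef_pos: [0.4566, -0.0785, 0.2095]
tcp_rot: [0.985, 0.17, -0.001, -0.001]
contact_force: [-0.7, 0.2, 0.2]
opening: 1.002
finger_force: 0.0
```

Request:
{"method": "send_rows", "body": {
  "moves": "0 0 0 0.09 -0.24 0 1;0 0 0 0.18 -0.47 0 1;0 0 0 0.27 -0.7 0 1;0 0 0 0.36 -0.94 0 1;0 0 0 0.36 -0.94 0 1"
}}

```text
time: 22.38
eef_pos: [0.4629, 0.1215, 0.2101]
tcp_rot: [0.985, 0.17, -0.001, -0.0]
contact_force: [-0.5, 0.2, 0.3]
opening: 0.999
finger_force: 0.0
```

Request:
{"method": "send_rows", "body": {
  "moves": "0 0 0 0.09 -0.24 0 1;0 0 0 0.18 -0.47 0 1;0 0 0 0.27 -0.7 0.1 1;0 0 0 0.36 -0.94 0.3 1;0 0 0 0.36 -0.94 0.3 1;0 0 0 0.36 -0.94 0.3 1"
}}

```text
time: 23.12
eef_pos: [0.4695, 0.3196, 0.1507]
tcp_rot: [0.986, 0.168, -0.001, 0.001]
contact_force: [-0.2, 0.2, 0.9]
opening: 1.0
finger_force: 0.0
```

```bash
python3 m.py .4705,.3175,.017; python3 - <<'E'
from plant import ctrl
from h import *
t=ctrl.read_camera("top");s=ctrl.read_camera("scene")
a=cv2.resize(t["image"][165:265,270:390,::-1],(480,400));b=cv2.resize(s["image"][120:220,260:380,::-1],(480,400))
cv2.imwrite("pics/p8.png",cv2.resize(np.hstack([a,b]),(800,333)))
print(proj(t,[.4534,-.2834,.101]),proj(s,[.4534,-.2834,.101]))
E
```

```text
[0.4695 0.3196 0.1507] 1.0 tilt-fix [ 0.00014324  0.00022282 -0.00014324]
(0.4705, 0.3175, 0.017) [0.002 0.011 0.668]
[370.83773409 216.00189073] [339.04663764 141.88794029]
```

View pics/p8.png

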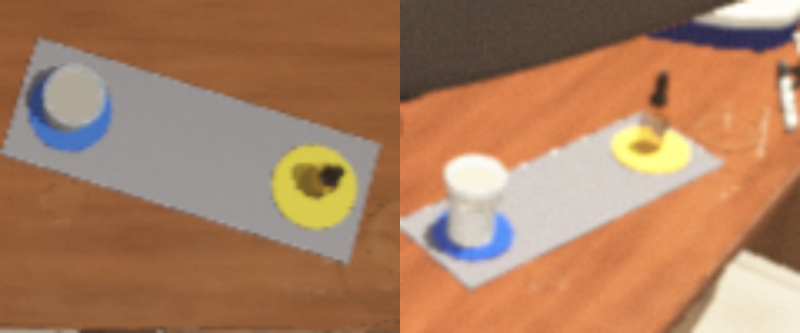

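The bottle stands on the yellow pad: teat at left half (331,173) against (336,170) expected, so it is within about 4 mm. The loupe is next.

Request:
{"method": "send_rows", "body": {
  "moves": "0 0 0 0.002 0.01 0.2 1;0 0 0 0.002 0.01 0.4 1;0 0 0 0.002 0.01 0.6 1;0 0 0 0.002 0.01 0.665 1;0 0 0 0.002 0.01 0.665 1;0 0 0 0.002 0.01 0.665 0.3;0 0 0 0.002 0.01 0.665 -0.2;0 0 0 0.002 0.01 0.665 -0.6;0 0 0 0.002 0.01 0.665 -1;0 0 0 0.002 0.01 0.665 -1;0 0 0 0.002 0.01 0.665 -1"
}}

```text
time: 24.6
eef_pos: [0.4708, 0.3195, 0.0198]
tcp_rot: [0.986, 0.168, 0.001, -0.0]
contact_force: [-2.3, -2.1, 5.9]
opening: 0.38
finger_force: 34.5
```

Request:
{"method": "send_rows", "body": {
  "moves": "0 0 0 0 0 0 -1;0 0 0 0 0 -0.1 -1;0 0 0 0 0 -0.3 -1;0 0 0 0 0 -0.6 -1;0 0 0 0 0 -0.9 -1;0 0 0 0 0 -0.9 -1;0 0 0 0 0 -0.9 -1"
}}

```text
time: 25.48
eef_pos: [0.4696, 0.3191, 0.1986]
tcp_rot: [0.986, 0.168, 0.0, -0.0]
contact_force: [0.6, -0.2, -0.9]
opening: 0.376
finger_force: 34.8
```

```bash
python3 m.py .4884,-.1687,.19; python3 - <<'E'
from plant import ctrl
import cv2
c=ctrl.read_camera("scene");cv2.imwrite("pics/p9.png",cv2.resize(c["image"][170:300,130:290,::-1],None,fx=4,fy=4))
E
```

```text
[0.4696 0.3191 0.1986] 0.376 tilt-fix [-1.59154571e-05 -3.18309142e-05  1.59154571e-05]
(0.4884, -0.1687, 0.19) [-0.72   2.332  0.043]
```

View pics/p9.png

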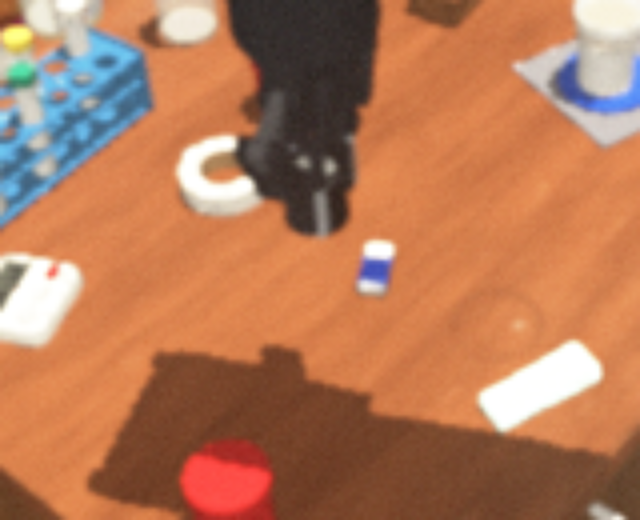

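The loupe is held at crop (318,215). I'm carrying it to the mat centre.

Request:
{"method": "send_rows", "body": {
  "moves": "0 0 0 -0.08 0.26 0 -1;0 0 0 -0.16 0.52 0 -1;0 0 0 -0.24 0.78 0 -1;0 0 0 -0.24 0.78 0 -1"
}}

```text
time: 26.02
eef_pos: [0.4752, 0.1532, 0.1958]
tcp_rot: [0.986, 0.166, -0.002, 0.0]
contact_force: [1.1, 0.9, -0.9]
opening: 0.384
finger_force: 34.9
```

Request:
{"method": "send_rows", "body": {
  "moves": "0 0 0 -0.08 0.26 0 -1;0 0 0 -0.16 0.52 0 -1;0 0 0 -0.24 0.78 0 -1;0 0 0 -0.24 0.78 0 -1"
}}

```text
time: 26.52
eef_pos: [0.4823, -0.0088, 0.1968]
tcp_rot: [0.986, 0.166, -0.001, -0.001]
contact_force: [-0.3, -0.6, -0.7]
opening: 0.371
finger_force: 34.9
```

Request:
{"method": "send_rows", "body": {
  "moves": "0 0 0 -0.08 0.26 0 -1;0 0 0 -0.16 0.52 0 -1;0 0 0 -0.24 0.775 0 -1;0 0 0 -0.24 0.775 0.2 -1;0 0 0 -0.24 0.775 0.4 -1;0 0 0 -0.24 0.775 0.6 -1;0 0 0 -0.24 0.775 0.7 -1;0 0 0 -0.24 0.775 0.7 -1;0 0 0 -0.24 0.775 0.7 -1"
}}

```text
time: 27.65
eef_pos: [0.4896, -0.1683, 0.0587]
tcp_rot: [0.986, 0.169, 0.0, 0.0]
contact_force: [0.2, -0.1, -1.0]
opening: 0.378
finger_force: 35.0
```

```bash
python3 m.py .4884,-.1687,.023; python3 - <<'E'
from plant import ctrl
import cv2
c=ctrl.read_camera("scene");cv2.imwrite("pics/p10.png",cv2.resize(c["image"][120:220,250:375,::-1],None,fx=5,fy=5))
E
```

```text
[ 0.4896 -0.1683  0.0587] 0.378 tilt-fix [ 1.59154571e-05 -6.36618284e-05  1.90985485e-04]
(0.4884, -0.1687, 0.023) [-0.006 -0.     0.179]
```

View pics/p10.png

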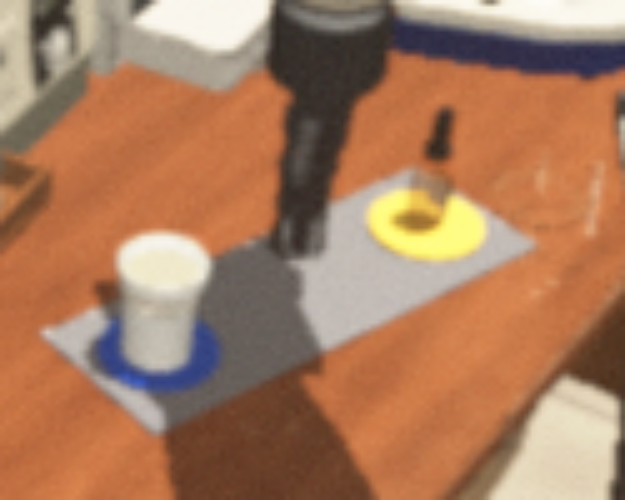

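The loupe hangs over the mat centre at crop (300,240). I'm lowering it.

Request:
{"method": "send_rows", "body": {
  "moves": "0 0 0 -0.006 0 0.08 -1;0 0 0 -0.006 0 0.14 -1;0 0 0 -0.006 0 0.165 -1;0 0 0 -0.006 0 0.17 -1;0 0 0 -0.006 0 0.17 -1"
}}

```text
time: 28.32
eef_pos: [0.4879, -0.1697, 0.0244]
tcp_rot: [0.986, 0.168, 0.0, 0.0]
contact_force: [1.6, 1.0, -0.7]
opening: 0.379
finger_force: 35.0
```

Request:
{"method": "send_rows", "body": {
  "moves": "0 0 0 0 0 0.005 -1;0 0 0 0 0 0.01 -1;0 0 0 0 0 0.012 -1;0 0 0 0 0 0.012 -1"
}}

```text
time: 28.82
eef_pos: [0.4881, -0.1697, 0.0229]
tcp_rot: [0.986, 0.168, 0.0, 0.0]
contact_force: [-2.9, 0.6, 4.9]
opening: 0.381
finger_force: 35.6
```

Request:
{"method": "send_rows", "body": {
  "moves": "0 0 0 0 0 0 -0.2;0 0 0 0 0 0 0.3;0 0 0 0 0 0 1;0 0 0 0 0 0 1;0 0 0 0 0 0 1;0 0 0 0 0 -0.1 1;0 0 0 0 0 -0.3 1;0 0 0 0 0 -0.6 1;0 0 0 0 0 -0.9 1;0 0 0 0 0 -0.9 1"
}}

```text
time: 30.08
eef_pos: [0.491, -0.1713, 0.2087]
tcp_rot: [0.986, 0.168, 0.005, 0.004]
contact_force: [-0.1, 0.9, 0.6]
opening: 0.999
finger_force: 0.0
```

Request:
{"method": "send_rows", "body": {
  "moves": "0 0 0 -0.1 -0.25 0 1;0 0 0 -0.1 -0.5 0 1;0 0 0 -0.1 -0.75 0 1;0 0 0 -0.1 -0.98 0 1;0 0 0 -0.1 -0.98 0 1"
}}

```text
time: 30.7
eef_pos: [0.4023, 0.011, 0.2005]
tcp_rot: [0.985, 0.17, -0.001, -0.001]
contact_force: [-0.2, 0.6, -0.9]
opening: 1.0
finger_force: 0.0
```

Request:
{"method": "send_rows", "body": {
  "moves": "0 0 0 0 -0.25 0 1;0 0 0 0 -0.5 0 1;0 0 0 0 -0.75 0 1;0 0 0 0 -0.98 0 1;0 0 0 0 -0.98 0 1;0 0 0 0 -0.98 0 1"
}}

```text
time: 31.45
eef_pos: [0.3393, 0.1931, 0.2014]
tcp_rot: [0.986, 0.168, -0.0, 0.0]
contact_force: [0.2, 0.6, -0.7]
opening: 1.001
finger_force: 0.0
```

```bash
python3 - <<'E'
from plant import ctrl
from h import *
import pickle
t=ctrl.read_camera("top");s=ctrl.read_camera("scene");pickle.dump((t,s),open("c1.pkl","wb"))
a=cv2.resize(t["image"][165:265,270:390,::-1],(480,400));b=cv2.resize(s["image"][120:220,260:380,::-1],(480,400))
cv2.imwrite("pics/p11.png",cv2.resize(np.hstack([a,b]),(800,333)))
for n,p in dict(bott_top=[.4534,-.2834,.101],bott_base=[.4534,-.2834,.007],loupe_top=[.4884,-.1687,.043],dish_top=[.5235,-.054,.079]).items():
    a=(proj(t,p)-[270,165]+.5)*3.333;b=(proj(s,p)-[260,120]+.5)*3.333+[400,0];print(n,a.round(),b.round())
E
```

```text
bott_top [338. 172.] [665.  75.]
bott_base [314. 187.] [652. 151.]
loupe_top [197. 142.] [570. 162.]
dish_top [76. 95.] [477. 175.]
```

View pics/p11.png

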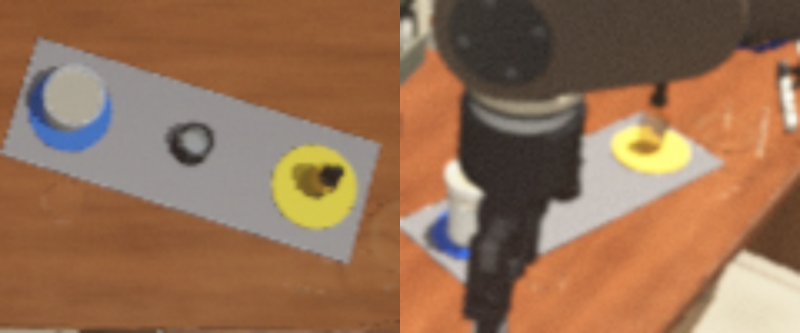

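In the top view everything stands in place: dish (74,97) against (76,95) expected, loupe (195,140) against (197,142), teat (332,173) against about (334,174). Handing in.

```bash
python3 -c "
from plant import ctrl
print(ctrl.sign_off())"
```

```text
the job is handed in; nothing more can be done
None
```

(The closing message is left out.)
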